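Set the marked pillar tube in the microscope stand

TASK

Three bright steel tubes stand on the bench: take the longest, the one with a single black ring around its lower half, and slide it down into the collar of the white-plated stand as far as the ring, so that it sits fully home and upright with the ring at the collar's rim, then let go. Lower it gently, do not let it drop in, and leave the other two tubes standing where they are.

Things in the scene. Friction and masses are not known exactly. Their poses are not given: they have to be found in the camera images.
- pillar: The tube to insert: bright steel, 30 mm diameter, 160 mm long (the longest of the three), 0.25 to 0.5 kg, standing loose on the bench. A black ring 4 mm wide runs around it, its lower edge 60 mm above the foot. Origin: centre of the foot; z points up the tube to its top at 160 mm. Round, so it can be gripped near its top from any side; yaw has no meaning.
- bore_mouth (a point): Centre of the mouth of the grey collar on the fixed stand, 80 mm above the bench; z up the bore. Collar 66 mm outside, bore 36 mm, flared to 52 mm over the top 8 mm; flat bore floor 60 mm below the mouth: a tube standing on it shows its ring at the rim. White plate below, 120 by 230 mm, 18 mm thick, reaching 175 mm to -y with a low dark disc there; clamp knob on the collar at +y, below the rim.
- thick_pillar: Not to be used: bright steel tube, 42 mm diameter, 100 mm tall, no ring, standing loose on the bench. Origin: centre of its foot, z up.
- thin_pillar: Not to be used: bright steel tube, 22 mm diameter, 105 mm tall, no ring, standing loose on the bench. Origin: centre of its foot, z up.
Not all that is in view belongs to the job. Leave any blue, pink or turquoise look-alike of the pillar alone.

How it is judged (in metres and radians):
At the end, for the whole second after the job is handed in: The ringed 30 mm tube stands at rest in the collar: foot within 12 mm of the bore axis, 60 mm below the mouth to within 8 mm (ring level with the rim), upright to within 10 degrees (horizontal distance between pillar and bore_mouth below 0.012 m and z of pillar in the frame of bore_mouth between -0.068 and -0.052 m and angle between pillar's own z axis and vertical below 0.175 rad and linear speed of pillar below 0.03 m/s); the robot touches nothing.
It fails at once if the thick pillar is knocked over or shifted by more than 30 mm (angle between thick_pillar's own z axis and vertical above 0.5 rad or distance of thick_pillar from where it was at the start of the episode above 0.03 m).
It fails at once if the thin pillar is knocked over or shifted by more than 30 mm (angle between thin_pillar's own z axis and vertical above 0.5 rad or distance of thin_pillar from where it was at the start of the episode above 0.03 m).
It fails at once if the tube drops or is slammed into the bore (faster than 0.65 m/s there, a fall of about 20 mm) (horizontal distance between pillar and bore_mouth below 0.025 m and z of pillar in the frame of bore_mouth below 0.01 m and linear speed of pillar above 0.65 m/s).
It also fails if it takes over 43 s, if anything falls off the work surface, if the arm or the gripper's body presses on something with over 40 N, if the wrist force passes 120 N, or if a joint passes its speed limit or range.

ROBOT

A 7-joint arm with a two-finger parallel gripper is mounted at the origin on the work surface. World frame = base frame: x ahead of the robot, y to its left, z up, the work surface at z = 0. Lengths are in mm, angles in rad, forces in N, time in s.
With the tool pointing down it reaches from about 425 to 950 mm from the base axis. Payload 4.7 kg.
Tool frame: the origin (TCP) lies on the centre line of the jaws, within the pads' length; the fingertips stand 25 mm ahead of it and the grasp point (between the pads) lies 6 mm ahead of it; z points along the fingers, x is the direction in which the jaws open and shut, and the axes are right-handed (so a half turn about z gives the same grasp; the last joint's range is limited). The gripper opens to 85 mm and grips with 20 to 120 N. Pads are 22 mm wide; open, the fingers measure 114 mm over their backs; the gripper's body (76 mm by 85 mm) begins 54 mm behind the grasp point. The pads swing forward as they close: fully open they stand 13 mm farther back than shut.
Start: joints at [-1.246, 0.469, -0.049, 1.532, 0.024, 1.141, -0.082], TCP at [233.825, 633.223, 256.335] pointing down, gripper open.
Joint ranges: [-2.59, 2.59], [-0.33, 1.99], [-1.39, 1.29], [0.1, 2.45], [-1.04, 4.18], [0.21, 1.99], [-2.66, 2.66]. Speed limits (rad/s): [2.57, 2.57, 3.14, 3.14, 3.14, 3.14, 3.14].

INTERFACE

Orientations are given as a rotation vector (axis times angle).
In Python, from workcell import get_obs, capture, job gives the robot as it stands.
- The arm moves only by the shell command python3 -m jog 'ROWS' [OPENING]. ROWS is JSON, one flat list of numbers, 6 for each row, row after row: the shift along the tool's x, y, z each as a share of 0.6 m, from -1 to 1, then the turn, a rotation vector about the tool's x, y, z each as a share of pi/2 rad, from -1 to 1. In form: [x, y, z, ax, ay, az, x, y, z, ax, ay, az, ...]. A call has 1 to 8 rows; each row shifts and turns the commanded pose from where the row before left it, along the tool's axes as they then stand; what a row does not reach is not made up. A row lasts 1/10 s, in which the tool goes at most 50 mm and 8.59 degrees, less where a joint would pass 70% of its speed; a pose out of reach is approached as far as the arm can. A call with a number of a shift or a turn outside -1 to 1 is refused whole. A call with a gripper value outside its range is refused whole. OPENING is the closure, from -1 (fully open) to 1 (shut), set as the call begins (- or left out, the last holds). The fingers move at their own pace and stop on an object; the grip force is fixed at half the most. Time passes only in rows, so rows that do not move let the fingers close. It gives the time, the measured TCP pose, the force and the opening at its end, in the units of the state.
- get_obs(): the state, without advancing time (a new reading comes with each control period).
- capture(name): name is "side" or "top"; returns a dict with "img" (480x640x3 uint8, red, green, blue), "range_z" (480x640 float32, mm along the optical axis (not along the pixel's ray), 0 where there is no reading), "fov_y" (degrees; the focal length in pixels is half the picture's height over the tangent of half this angle, whatever the lens; pixels are square), "cx", "cy" (the principal point, pixels), "view" (4x4, takes a point from world to camera coordinates). Camera axes: x right, y up, looking along -z (the intrinsics and any distortion apply to the point x, -y, -z); pixel columns grow to the right and rows downward; lengths in mm; the calibration is good to about 2 mm. A picture is of the moment at which its call begins.
- job.close_job(): hands the job in, once; it reports no verdict.
The state is a dict: "t": time; "qpos": joint angles; "joint_velocities": joint speeds; "tau": joint torques, N m; "tool_pos": TCP position; "orientation": TCP orientation; "ft_force": force on the tool from outside, world axes, zero at the start; "moment": the same for the moment, N m; "grip_width": finger opening in mm.
Only numpy, scipy, OpenCV 4.12 (cv2) and the standard library are available. Lean on these libraries where they do the work, as an engineer would, in place of code of your own. Each camera call takes 0.05 s, during which the arm holds its last target.

## Working session

There is one attempt and no reset: what is moved stays moved. The work goes in short steps, Python scripts to look and compute and a shell command to move; the robot and the scene stay as the last step left them, time stands still between calls to the robot, and variables do not carry over. Pictures are saved under pics/ and viewed, and the job is handed in when it is done.

```bash
ls; mkdir -p pics; cat > h.py <<'E'
import numpy as np, cv2
from workcell import get_obs, capture, job
def save(c,name): cv2.imwrite('pics/'+name,cv2.cvtColor(c['img'],cv2.COLOR_RGB2BGR))
def K(c):
    f=c['img'].shape[0]/2/np.tan(np.radians(c['fov_y'])/2); return f,c['cx'],c['cy']
def ray(c,u,v):
    f,cx,cy=K(c); d=np.array([(u-cx)/f,-(v-cy)/f,-1.]); V=np.array(c['view']); R=V[:3,:3];t=V[:3,3]
    return -R.T@t, R.T@d
def onz(c,u,v,z):
    o,d=ray(c,u,v); s=(z-o[2])/d[2]; return o+s*d
def pt(c,u,v):
    o,d=ray(c,u,v); return o+d*c['range_z'][int(v),int(u)]
def proj(c,p):
    f,cx,cy=K(c);V=np.array(c['view']);q=V[:3,:3]@np.array(p)+V[:3,3]
    return cx-f*q[0]/q[2], cy+f*q[1]/q[2]
E
python3 - <<'E'
from h import *
print(get_obs())
for n in('side','top'):
    c=capture(n); save(c,n+'0.png'); np.savez(n+'0.npz',**c)
    print(n,{k:v for k,v in c.items() if k not in('img','range_z')})
E
```

```text
pics
{'t': 0.0, 'qpos': array([-1.24591819,  0.46947978, -0.04858222,  1.53366384,  0.02409898,
        1.14102015, -0.08227823]), 'joint_velocities': array([-5.27150596e-04,  1.89902199e-03, -1.65183214e-03, -6.72123374e-05,
       -3.36418239e-05, -9.21751355e-04,  1.24897704e-03]), 'tau': array([-8.61516237e-04, -5.10328817e+01, -4.68965492e-02, -2.37710273e+01,
        1.07150653e-02,  7.66144018e-03, -3.73236716e-06]), 'tool_pos': array([233.66233391, 632.70501238, 255.24823387]), 'orientation': array([ 2.57666013e+00,  1.79524258e+00, -2.48645875e-03]), 'ft_force': array([ 0.40497727, -0.07578614,  0.09405575]), 'moment': array([ 0.01362476, -0.00632526,  0.03381148]), 'grip_width': 85.27784114795577}
side {'fov_y': 53.28293054987895, 'cx': 317.73034388769884, 'cy': 233.6222917934564, 'view': array([[ 9.84083689e-01, -1.77396018e-01, -1.04854695e-02,
        -4.85606370e+02],
       [ 1.09792510e-01,  5.60544714e-01,  8.20813760e-01,
        -1.47963303e+02],
       [-1.39731518e-01, -8.08900659e-01,  5.71099664e-01,
        -6.76419261e+02],
       [ 0.00000000e+00,  0.00000000e+00,  0.00000000e+00,
         1.00000000e+00]])}
top {'fov_y': 53.4203762740463, 'cx': 317.5279052377317, 'cy': 246.73386809497856, 'view': array([[ 2.89200321e-02, -9.99428172e-01,  1.75202742e-02,
         5.29461638e+01],
       [ 9.92938586e-01,  3.07408207e-02,  1.14577340e-01,
        -5.31612700e+02],
       [-1.15050410e-01,  1.40829760e-02,  9.93259822e-01,
        -7.57563127e+02],
       [ 0.00000000e+00,  0.00000000e+00,  0.00000000e+00,
         1.00000000e+00]])}
```

View pics/side0.png

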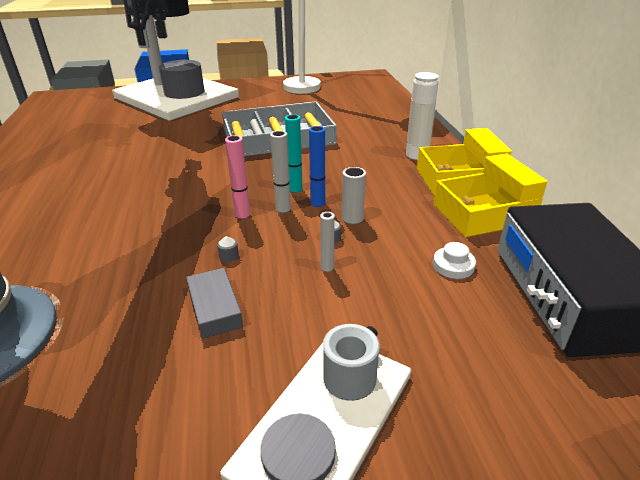

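View pics/top0.png

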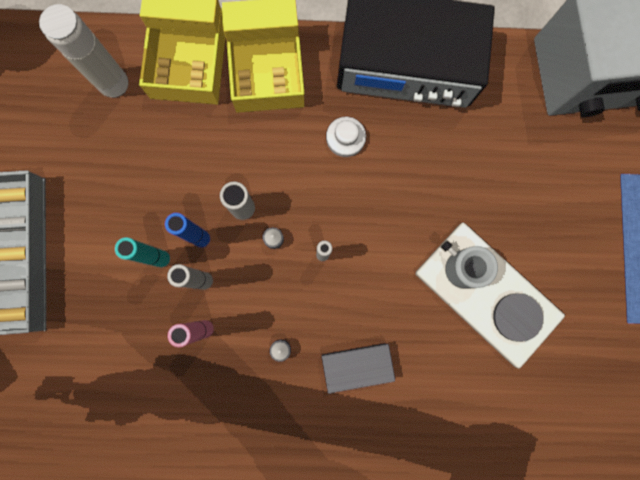

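The side view shows five tall tubes, at (237,178) pink, (281,170) steel with one ring, (294,150) turquoise, (317,165) blue, plus the thick (353,195) and thin (327,240) plain steel tubes. The one that fits is the bright steel tube with a single ring at side (281,170), top view (180,277). I'll check it in a crop and measure it.

```bash
python3 - <<'E'
from h import *
S=dict(np.load('side0.npz'));T=dict(np.load('top0.npz'))
a=cv2.resize(S['img'][100:290,210:390],None,fx=3,fy=3,interpolation=cv2.INTER_CUBIC)
b=cv2.resize(T['img'][170:390,100:350],None,fx=3,fy=2.6,interpolation=cv2.INTER_CUBIC)
cv2.imwrite('pics/cropS.png',a[:,:,::-1]);cv2.imwrite('pics/cropT.png',cv2.resize(T['img'][170:370,100:350],None,fx=3,fy=3,interpolation=cv2.INTER_CUBIC)[:,:,::-1])
cv2.imwrite('pics/cropC.png',cv2.resize(T['img'][210:370,410:570],None,fx=3.6,fy=3.6,interpolation=cv2.INTER_CUBIC)[:,:,::-1])
for n,u,v,z in [('pillar',180,277,160),('blue',177,224,160),('teal',126,249,160),('pink',179,335,160),('thick',235,195,100),('thin',324,249,105),('collar',476,266,80),('disc',519,317,20),('k1',273,238,30),('k2',280,351,30)]:
    print(n,onz(T,u,v,z).round(1))
for n,u,v,z in [('pillar',279,135,160),('blue',317,130,160),('teal',293,119,160),('pink',235,141,160),('thick',354,173,100),('thin',327,216,105),('collar',351,345,80)]:
    print(n,onz(S,u,v,z).round(1))
E
```

```text
pillar [467.5 256.5 160. ]
blue [540.3 265.1 160. ]
teal [503.5 332.3 160. ]
pink [389.8 253.  160. ]
thick [596.8 197.4 100. ]
thin [518.   60.1 105. ]
collar [ 501.6 -176.5   80. ]
disc [ 424.1 -268.4   20. ]
k1 [542.  142.8  30. ]
k2 [359.2 124.3  30. ]
pillar [470.3 251.8 160. ]
blue [540.8 260.4 160. ]
teal [505.2 322.5 160. ]
pink [391.9 241.3 160. ]
thick [596.  195.3 100. ]
thin [519.3  56.8 105. ]
collar [ 500.8 -181.4   80. ]
```

View pics/cropS.png

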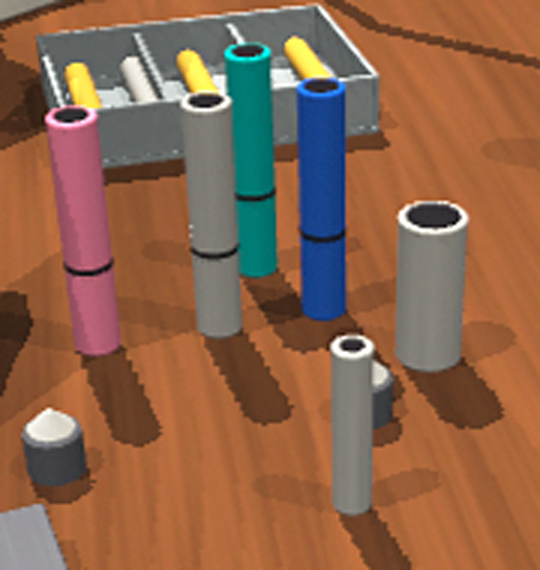

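View pics/cropT.png

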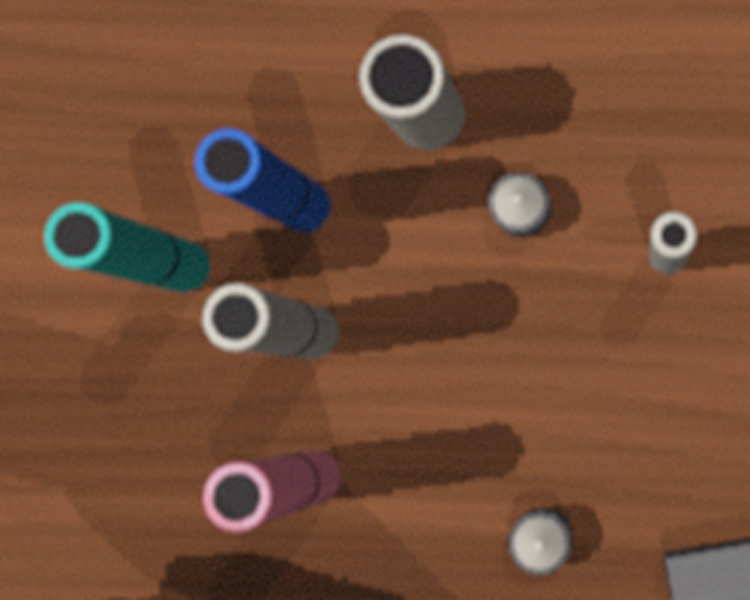

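View pics/cropC.png

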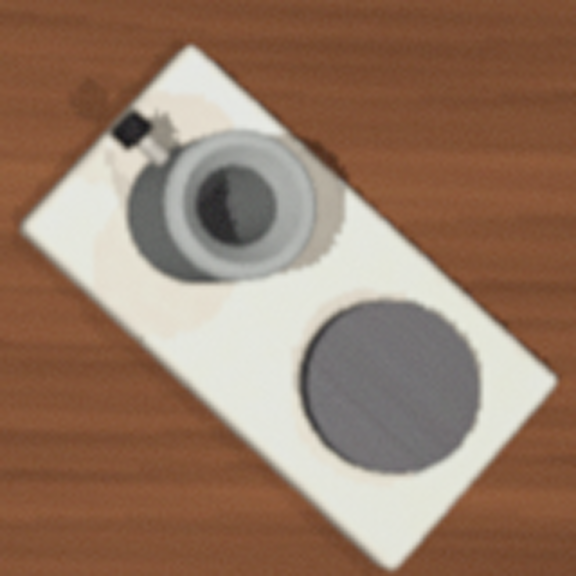

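The crop confirms the plain steel tube with one black ring, at top rim (180,277) and side rim (279,135). The pink, blue and turquoise tubes stand about 75 mm around it. Next I'll refine the rim centres with ellipse fits.

```bash
cat >> h.py <<'E'
def darkell(c,u,v,r,thr=75,sat=None):
    # dark round opening of a tube near (u,v): ellipse centre
    im=c['img'];g=cv2.cvtColor(im,cv2.COLOR_RGB2GRAY)
    hsv=cv2.cvtColor(im,cv2.COLOR_RGB2HSV)
    m=(g<thr)
    m=m.astype(np.uint8); w=np.zeros_like(m); cv2.circle(w,(int(u),int(v)),int(r),1,-1); m&=w
    n,l,st,ce=cv2.connectedComponentsWithStats(m)
    k=min(range(1,n),key=lambda i:np.hypot(*(ce[i]-[u,v]))-0.02*st[i][4])
    cs,_=cv2.findContours((l==k).astype(np.uint8),0,1)
    e=cv2.fitEllipse(max(cs,key=len)) 
    return e
E
python3 - <<'E'
from h import *
S=dict(np.load('side0.npz'));T=dict(np.load('top0.npz'))
for nm,c,L in(('T',T,[('pillar',180,277,9,160),('blue',177,224,9,160),('teal',126,249,9,160),('pink',179,335,9,160),('thick',235,195,11,100),('thin',324,249,5,105)]),('S',S,[('pillar',279,135,8,160),('pink',235,141,8,160),('teal',293,119,8,160),('blue',317,130,8,160),('thick',354,173,11,100),('thin',327,216,5,105)])):
    for n,u,v,r,z in L:
        try:
            e=darkell(c,u,v,r); print(nm,n,np.round(e[0],1),np.round(e[1],1),onz(c,*e[0],z).round(1))
        except Exception as ex: print(nm,n,ex)
# depth clouds: pillar
for nm,c in(('T',T),('S',S)):
    f,cx,cy=K(c);V=c['view'];vv,uu=np.mgrid[0:480,0:640];z=c['range_z']
    P=np.stack([(uu-cx)/f*z,-(vv-cy)/f*z,-z],-1)-V[:3,3]; P=P@V[:3,:3]
    ok=z>0
    for n,x,y,h,rr in[('pillar',468,255,160,25),('thin',518,58,105,20),('collar',501,-178,80,45)]:
        m=ok&(np.hypot(P[...,0]-x,P[...,1]-y)<rr)&(abs(P[...,2]-h)<7)
        q=P[m]; print(nm,n,m.sum(),'mean',q.mean(0).round(1),'bbox mid',((q.min(0)+q.max(0))/2).round(1),(q.max(0)-q.min(0)).round(1)) if m.sum() else print(n,0)
        if n=='pillar':
            m=ok&(np.hypot(P[...,0]-x,P[...,1]-y)<30)&(P[...,2]>20)&(P[...,2]<145);q=P[m]
            from scipy.optimize import least_squares
            s=least_squares(lambda a:np.hypot(q[:,0]-a[0],q[:,1]-a[1])-15,[x,y],loss='soft_l1');print(' cyl',s.x.round(1),m.sum(),np.abs(s.fun).mean().round(2))
        if n=='collar':
            m=ok&(np.hypot(P[...,0]-x,P[...,1]-y)<42)&(np.hypot(P[...,0]-x,P[...,1]-y)>27)&(P[...,2]>25)&(P[...,2]<75);q=P[m]
            s=least_squares(lambda a:np.hypot(q[:,0]-a[0],q[:,1]-a[1])-33,[x,y],loss='soft_l1');print(' cyl',s.x.round(1),m.sum(),np.abs(s.fun).mean().round(2))
    m=ok&(P[...,2]<30)&(P[...,2]>-30)&(np.hypot(P[...,0]-450,P[...,1]-0)<100);print('bench z',np.median(P[m][:,2]))
E
```

```text
T pillar [178.1 275.2] [12.2 12.9] [469.9 259.3 160. ]
T blue [175.4 223. ] [13.6 14. ] [541.5 267.4 160. ]
T teal [125.2 247.9] [12.5 13.4] [505.  333.5 160. ]
T pink [178.4 335.3] [12.7 13.5] [389.5 253.8 160. ]
T thick [233.6 194.8] [18.2 18.9] [597.  199.5 100. ]
T thin [324.1 247.9] [6.  6.2] [519.7  60.  105. ]
S pillar [277.8 133.3] [3.2 9.8] [469.  259.7 160. ]
S pink [233. 138.] [3.8 9.4] [388.9 255.2 160. ]
S teal [292.3 116.6] [3.  8.8] [505.5 335.2 160. ]
S blue [316.3 128.4] [ 3.2 10.7] [540.9 268.  160. ]
S thick [354.  171.8] [ 6.8 16.2] [597.2 200.  100. ]
S thin [327. 215.] [2.3 7.6] [519.9  59.7 105. ]
T pillar 397 mean [470.  258.5 159.7] bbox mid [469.7 258.8 158.5] [28.8 29.6 10.3]
 cyl [470.3 259.5] 362 0.19
T thin 176 mean [519.8  60.3 104.7] bbox mid [520.   60.2 103.3] [21.  21.  10.5]
T collar 973 mean [ 501.2 -177.6   78.2] bbox mid [ 501.2 -177.4   78.5] [64.2 65.9 10.9]
 cyl [ 501.7 -177.9] 371 0.53
bench z -0.019834262137605977
S pillar 150 mean [468.5 252.9 159.3] bbox mid [469.  256.9 158.1] [29.2 31.8  9.6]
 cyl [469.2 259.1] 944 0.85
S thin 136 mean [518.3  55.5 104.2] bbox mid [519.   58.6 102.9] [20.8 23.3  9.6]
S collar 1496 mean [ 500.4 -181.1   78.6] bbox mid [ 500.5 -180.2   77.9] [65.3 65.9  9.8]
 cyl [ 500.9 -178.3] 1493 0.37
bench z 0.8408382014596564
```

```bash
cat >> h.py <<'E'
from scipy.spatial.transform import Rotation as Ro
def need(x,y,z,yaw=None):
    o=get_obs(); R=Ro.from_rotvec(o['orientation']).as_matrix(); p=np.array(o['tool_pos'])
    d=R.T@(np.array([x,y,z])-p)
    print('t',round(o['t'],2),'p',p.round(1),'yaw',np.degrees(np.arctan2(R[1,0],R[0,0])).round(1),'tilt',np.degrees(np.arccos(-R[2,2])).round(2),'w',round(o['grip_width'],1),'F',o['ft_force'].round(1))
    print('shift mm',d.round(1),'share',(d/600).round(4))
    ey=R.T@np.array([0,0,1]); 
    if yaw is not None:
        Rt=np.column_stack([[np.cos(yaw),np.sin(yaw),0],[np.sin(yaw),-np.cos(yaw),0],[0,0,-1]])
        w=Ro.from_matrix(R.T@Rt).as_rotvec(); print('turn deg',np.degrees(w).round(2),'share',(w/(np.pi/2)).round(4))
E
python3 -m jog '[-0.0447,0.0585,0,0,0,0,-0.0447,0.0585,0,0,0,0,-0.0447,0.0585,0,0,0,0,-0.0447,0.0585,0,0,0,0,-0.0447,0.0585,0,0,0,0,-0.0447,0.0585,0,0,0,0,-0.0447,0.0585,0,0,0,0,-0.0447,0.0585,0,0,0,0]' -1
python3 -c "
from h import *
need(469.7,259.3,250,np.radians(120))"
```

```text
t: 0.9
tool_pos: [423.4, 332.9, 256.1]
orientation: [-2.578, -1.796, 0.001]
ft_force: [0.4, -0.3, 0.3]
grip_width: 85.5
t 0.9 p [423.4 332.9 256.1] yaw 69.7 tilt 0.02 w 85.5 F [ 0.4 -0.3  0.3]
shift mm [-53.   68.9   6.1] share [-0.0883  0.1148  0.0102]
turn deg [-2.000e-02  1.000e-02 -5.027e+01] share [-2.000e-04  1.000e-04 -5.585e-01]
```

```bash
python3 -m jog '[-0.0442,0.0574,0.005,0,0,0,-0.0442,0.0574,0.005,0,0,0,0,0,0,0,0,-0.0931,0,0,0,0,0,-0.0931,0,0,0,0,0,-0.0931,0,0,0,0,0,-0.0931,0,0,0,0,0,-0.0931,0,0,0,0,0,-0.0931]'
python3 -m jog '[0,0,0,0,0,0,0,0,0,0,0,0]'
python3 - <<'E'
from h import *
need(469.7,259.3,136,np.radians(120)); print(get_obs()['qpos'].round(2))
c=capture('top');save(c,'t1.png');c=capture('side');save(c,'s1.png')
E
```

```text
t: 1.7
tool_pos: [468.9, 260.9, 249.9]
orientation: [-1.562, -2.725, 0.001]
ft_force: [-0.2, 0.6, -0.3]
grip_width: 85.2
t: 1.9
tool_pos: [469.0, 260.8, 250.0]
orientation: [-1.575, -2.718, 0.001]
ft_force: [-0.6, 0.0, -0.6]
grip_width: 85.4
t 1.9 p [469.  260.8 250. ] yaw 119.8 tilt 0.03 w 85.4 F [-0.6  0.  -0.6]
shift mm [-1.70e+00 -1.00e-01  1.14e+02] share [-0.0028 -0.0002  0.1901]
turn deg [-0.03 -0.   -0.18] share [-0.0004 -0.0001 -0.002 ]
[-0.56  0.25 -0.03  1.87  0.01  1.02  1.5 ]
```

View pics/s1.png

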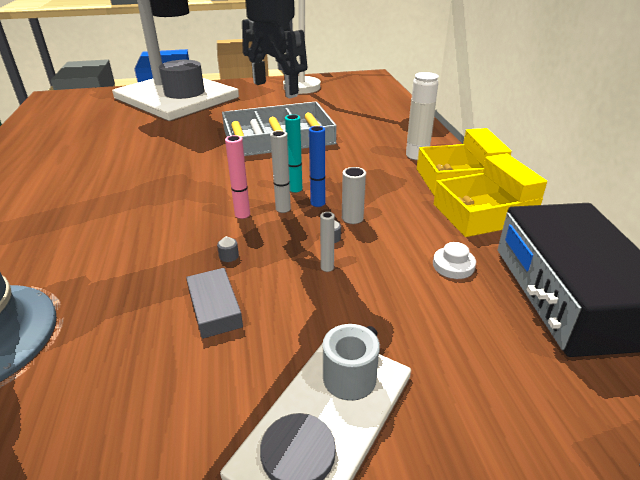

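The side view shows the open fingers at (262,85) and (291,90), straddling the line of the ringed tube and above it. I'll lower now.

```bash
python3 -m jog '[-0.0028,0,0.03,0,0,0,0,0,0.04,0,0,0,0,0,0.04,0,0,0,0,0,0.03,0,0,0,0,0,0.02,0,0,0,0,0,0.02,0,0,0,0,0,0.01,0,0,0,0,0,0,0,0,0]'
python3 - <<'E'
from h import *
need(469.7,259.3,136,np.radians(120))
c=capture('side');cv2.imwrite('pics/s2.png',cv2.resize(c['img'][20:260,180:420],None,fx=2.4,fy=2.4)[:,:,::-1])
c=capture('top');cv2.imwrite('pics/t2.png',cv2.resize(c['img'][150:390,80:320],None,fx=2.4,fy=2.4)[:,:,::-1])
E
```

```text
t: 2.8
tool_pos: [469.8, 259.5, 135.8]
orientation: [-1.571, -2.72, 0.001]
ft_force: [0.2, -0.7, -0.1]
grip_width: 85.4
t 2.8 p [469.8 259.5 135.8] yaw 120.0 tilt 0.06 w 85.4 F [ 0.2 -0.7 -0.1]
shift mm [-0.1 -0.2 -0.2] share [-0.0002 -0.0003 -0.0004]
turn deg [-0.06 -0.   -0.01] share [-0.0006 -0.     -0.0002]
```

View pics/s2.png

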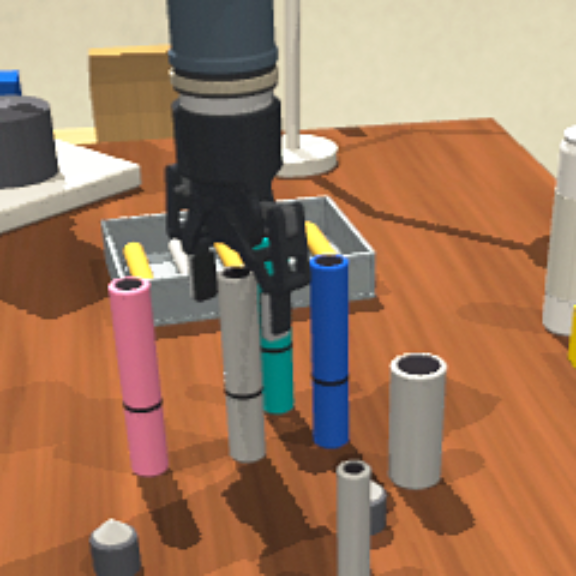

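View pics/t2.png

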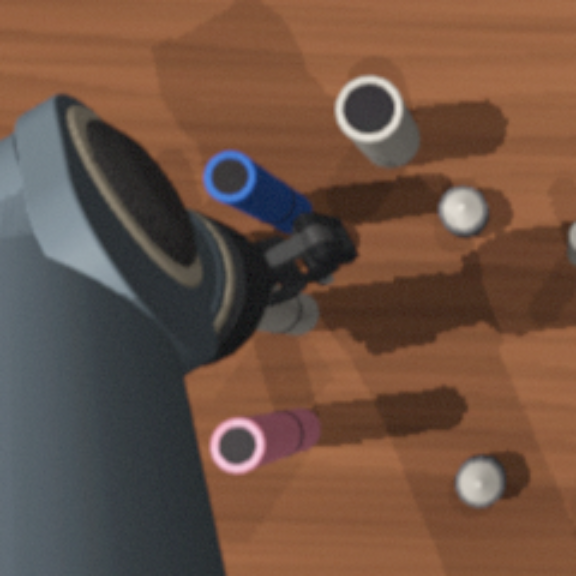

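The tube's top at crop (237,272) sits between the two fingers, and they clear the blue and turquoise tubes. I'll close the gripper.

```bash
python3 -m jog '[0,0,0,0,0,0,0,0,0,0,0,0,0,0,0,0,0,0,0,0,0,0,0,0,0,0,0,0,0,0,0,0,0,0,0,0,0,0,0,0,0,0,0,0,0,0,0,0]' 1
python3 -m jog '[0,0,0,0,0,0,0,0,0,0,0,0]'
python3 -m jog '[0,0,-0.01,0,0,0,0,0,-0.02,0,0,0,0,0,-0.02,0,0,0,0,0,0,0,0,0]'
python3 - <<'E'
from h import *
need(469.7,259.3,300)
c=capture('side');cv2.imwrite('pics/s3.png',cv2.resize(c['img'][20:260,180:420],None,fx=2.4,fy=2.4)[:,:,::-1])
E
```

```text
t: 3.7
tool_pos: [470.2, 259.9, 136.8]
orientation: [1.571, 2.721, 0.001]
ft_force: [-0.9, 0.0, 5.6]
grip_width: 28.6
t: 3.9
tool_pos: [470.2, 259.9, 136.7]
orientation: [1.571, 2.721, 0.001]
ft_force: [0.0, 0.5, 5.7]
grip_width: 28.7
t: 4.3
tool_pos: [471.1, 260.2, 168.4]
orientation: [1.57, 2.719, 0.006]
ft_force: [-0.1, -0.2, -1.6]
grip_width: 28.7
t 4.3 p [471.1 260.2 168.4] yaw 120.0 tilt 0.24 w 28.7 F [-0.1 -0.2 -1.6]
shift mm [  -0.    -1.2 -131.6] share [-1.000e-04 -1.900e-03 -2.194e-01]
```

View pics/s3.png

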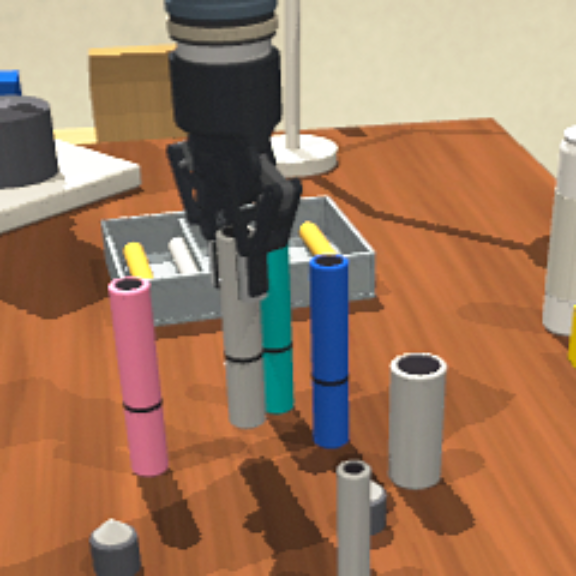

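The tube is off the bench and upright, with its foot at crop (247,420), and the neighbours are undisturbed. Next: raise, turn and carry.

```bash
python3 -m jog '[0,-0.002,-0.03,0,0,0,0,0,-0.04,0,0,0,0,0,-0.04,0,0,0,0,0,-0.04,0,0,0,0,0,-0.04,0,0,0,0,0,-0.03,0,0,0,0,0,0,0,0,0.04,0,0,0,0,0,0.08]'
python3 -m jog '[0,0,0,0,0,0.08,0,0,0,0,0,0.08,0,0,0,0,0,0.08,0,0,0,0,0,0.08,0,0,0,0,0,0.04,0,0,0,0,0,0]'
python3 - <<'E'
from h import *
need(501.3,-178,300)
print(get_obs()['qpos'].round(2))
E
```

```text
t: 5.15
tool_pos: [468.9, 258.9, 298.7]
orientation: [1.825, 2.557, 0.001]
ft_force: [-0.4, 0.4, -3.0]
grip_width: 28.9
t: 5.75
tool_pos: [468.6, 258.8, 297.8]
orientation: [-2.462, -1.952, 0.002]
ft_force: [0.9, -0.5, -1.7]
grip_width: 28.6
t 5.75 p [468.6 258.8 297.8] yaw 76.8 tilt 0.06 w 28.6 F [ 0.9 -0.5 -1.7]
shift mm [-417.9  131.5   -2. ] share [-0.6964  0.2191 -0.0033]
[-0.64  0.2   0.07  1.82 -0.02  1.12  0.77]
```

```bash
python3 -m jog '[-0.03,0.0094,0,0,0,0,-0.06,0.0189,0,0,0,0,-0.06,0.0189,0,0,0,0,-0.06,0.0189,0,0,0,0,-0.06,0.0189,0,0,0,0,-0.06,0.0189,0,0,0,0,-0.06,0.0189,0,0,0,0,-0.06,0.0189,0,0,0,0]'
python3 -m jog '[-0.06,0.0189,0,0,0,0,-0.06,0.0189,0,0,0,0,-0.06,0.0189,0,0,0,0,-0.04,0.0126,0,0,0,0,-0.02,0.0063,0,0,0,0,0,0,0,0,0,0,0,0,0,0,0,0,0,0,0,0,0,0]'
python3 - <<'E'
from h import *
need(501.3,-178,260,np.radians(76.8))
print(get_obs()['qpos'].round(2))
E
```

```text
t: 6.55
tool_pos: [489.7, -24.8, 298.2]
orientation: [-2.46, -1.954, -0.0]
ft_force: [0.5, 0.0, -2.8]
grip_width: 28.7
t: 7.35
tool_pos: [501.6, -171.7, 298.1]
orientation: [-2.458, -1.955, -0.001]
ft_force: [0.1, 0.3, -2.6]
grip_width: 28.8
t 7.35 p [ 501.6 -171.7  298.1] yaw 77.0 tilt 0.07 w 28.8 F [ 0.1  0.3 -2.6]
shift mm [-6.2  1.1 38. ] share [-0.0104  0.0019  0.0634]
turn deg [-0.04 -0.06  0.2 ] share [-0.0004 -0.0007  0.0022]
[-0.08  0.2   0.39  1.84 -0.08  1.12  1.68]
```

```bash
python3 -m jog '[-0.0104,0.0019,0.02,0,0,0,0,0,0.04,0,0,0,0,0,0.03,0,0,0,0,0,0.01,0,0,0,0,0,0,0,0,0,0,0,0,0,0,0]'
python3 - <<'E'
from h import *
need(501.3,-178,230,np.radians(76.8))
for nm in('side','top'):
    c=capture(nm); save(c,nm+'4.png'); np.savez(nm+'4.npz',**c)
E
```

```text
t: 7.95
tool_pos: [501.5, -180.2, 238.8]
orientation: [2.461, 1.952, 0.001]
ft_force: [-0.1, -0.2, -1.8]
grip_width: 28.3
t 7.95 p [ 501.5 -180.2  238.8] yaw 76.8 tilt 0.06 w 28.3 F [-0.1 -0.2 -1.8]
shift mm [ 2.1 -0.7  8.8] share [ 0.0035 -0.0012  0.0147]
turn deg [0.06 0.   0.03] share [0.0007 0.     0.0003]
```

View pics/side4.png

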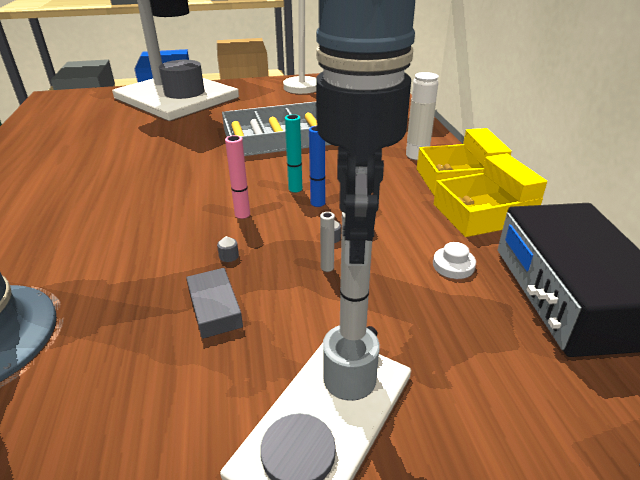

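View pics/top4.png

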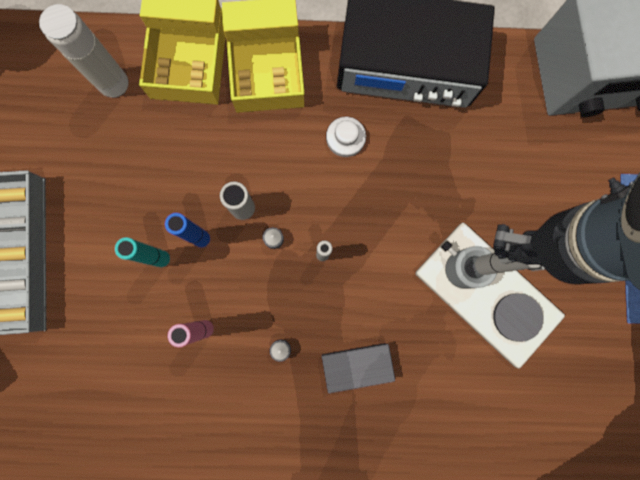

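The side view shows the tube's ring at (354,296) and its foot at about (352,335), over the collar mouth (351,345). The top view shows the tube over the collar at (476,266). Now I'll measure the axis against the bore by depth.

```bash
cat >> h.py <<'E'
from scipy.optimize import least_squares
def cloud(c):
    f,cx,cy=K(c);V=c['view'];vv,uu=np.mgrid[0:480,0:640];z=c['range_z']
    P=np.stack([(uu-cx)/f*z,-(vv-cy)/f*z,-z],-1)-V[:3,3]; P=P@V[:3,:3]; P[z<=0]=np.nan; return P
def cylfit(P,x,y,z0,z1,r,rin,rmax):
    d=np.hypot(P[...,0]-x,P[...,1]-y); q=P[(d<rmax)&(d>rin)&(P[...,2]>z0)&(P[...,2]<z1)]
    zm=(z0+z1)/2
    s=least_squares(lambda a:np.hypot(q[:,0]-a[0]-a[2]*(q[:,2]-zm),q[:,1]-a[1]-a[3]*(q[:,2]-zm))-r,[x,y,0,0],loss='soft_l1')
    s2=least_squares(lambda a:np.hypot(q[:,0]-a[0],q[:,1]-a[1])-r,[x,y],loss='soft_l1')
    return s.x,s2.x,len(q),q[:,2].min()
E
python3 - <<'E'
from h import *
for nm in('side','top'):
    c=dict(np.load(nm+'4.npz'));P=cloud(c)
    a,b,n,zm=cylfit(P,501.5,-179,102,200,15,0,22); print(nm,'tube mid',a[:2].round(1),'slope',a[2:].round(4),'notilt',b.round(1),n,'at foot',(a[:2]-a[2:]*51).round(1))
    a,b,n,_=cylfit(P,501.3,-178,25,75,33,27,42); print(nm,'collar',b.round(1),n)
    im=c['img'];g=cv2.cvtColor(im,cv2.COLOR_RGB2GRAY)
    d=np.hypot(P[...,0]-501.5,P[...,1]+179)<20
    m=d&(g<50)&(P[...,2]>110)&(P[...,2]<205); q=P[m]
    print(' ring z',q[:,2].min().round(1),q[:,2].max().round(1),len(q)) if len(q) else 0
    d=np.hypot(P[...,0]-501.5,P[...,1]+179)<17.5
    m=d&(P[...,2]>84); print(' min z tube',np.nanpercentile(P[m][:,2],1).round(1), np.nanmin(P[m][:,2]).round(1))
E
```

```text
side tube mid [ 501.5 -181.5] slope [-0.0017 -0.0034] notilt [ 501.5 -181.5] 1840 at foot [ 501.6 -181.3]
side collar [ 500.9 -178.3] 1494
 ring z 161.7 166.8 67
 min z tube 105.6 103.7
top tube mid [ 502.3 -181.2] slope [-0.0017 -0.0016] notilt [ 502.3 -181.2] 501 at foot [ 502.4 -181.1]
top collar [ 501.7 -177.9] 373
 min z tube 105.6 103.5
```

```bash
python3 -c "
from h import *
need(500.9,-177.0,215)"
```

```text
t 8.05 p [ 501.7 -180.3  239.2] yaw 76.8 tilt 0.12 w 28.9 F [-0.4 -0.3 -2. ]
shift mm [ 3.1 -1.6 24.2] share [ 0.0051 -0.0027  0.0404]
```

```bash
python3 -m jog '[0.0051,-0.0027,0,0,0,0,0,0,0,0,0,0,0,0,0.01,0,0,0,0,0,0.01,0,0,0,0,0,0.01,0,0,0,0,0,0.008,0,0,0,0,0,0,0,0,0]'
python3 - <<'E'
from h import *
need(500.9,-177,156.5)
for nm in('side','top'):
    c=capture(nm); save(c,nm+'5.png'); P=cloud(c)
    a,b,n,zm=cylfit(P,501.5,-177,85,180,15,0,22); print(nm,'tube',b.round(1),n,a[2:].round(4))
    a,b,n,_=cylfit(P,501.3,-178,25,75,33,27,42); print(nm,'collar',b.round(1),n)
    if nm=='side': cv2.imwrite('pics/s5c.png',cv2.resize(c['img'][220:420,260:460],None,fx=2.8,fy=2.8,interpolation=2)[:,:,::-1])
E
```

```text
t: 8.75
tool_pos: [499.6, -176.7, 214.4]
orientation: [-2.461, -1.95, 0.002]
ft_force: [-0.1, -0.0, -1.9]
grip_width: 28.7
t 8.75 p [ 499.6 -176.7  214.4] yaw 76.8 tilt 0.13 w 28.7 F [-0.1 -0.  -1.9]
shift mm [-0.   1.5 57.8] share [-0.      0.0025  0.0964]
side tube [ 499.2 -177.9] 1700 [ 0.0025 -0.0043]
side collar [ 500.9 -178.3] 1496
top tube [ 500.2 -177.6] 423 [ 0.0004 -0.0013]
top collar [ 501.7 -177.9] 375
```

View pics/s5c.png

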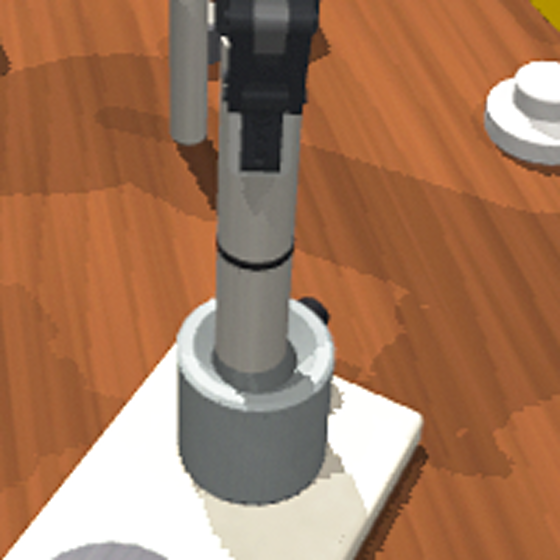

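The crop shows the tube's foot just inside the flare and the ring about 60 mm above the rim, with the axis 1.6 mm low in x. I'll correct that and lower slowly, watching the force.

```bash
python3 -m jog '[0,0.0026,0,0,0,0,0,0,0.006,0,0,0,0,0,0.01,0,0,0,0,0,0.01,0,0,0,0,0,0.01,0,0,0,0,0,0.006,0,0,0,0,0,0,0,0,0]'
python3 - <<'E'
from h import *
need(501.5,-177,156.5)
for nm in('side','top'):
    c=capture(nm); P=cloud(c)
    a,b,n,zm=cylfit(P,501.5,-177,85,160,15,0,22); print(nm,'tube',b.round(1),n,a[2:].round(4))
E
```

```text
t: 9.55
tool_pos: [501.3, -177.0, 189.5]
orientation: [-2.461, -1.951, 0.002]
ft_force: [0.2, 0.1, -2.9]
grip_width: 29.2
t 9.55 p [ 501.3 -177.   189.5] yaw 76.8 tilt 0.09 w 29.2 F [ 0.2  0.1 -2.9]
shift mm [ 0.1  0.3 33. ] share [0.0001 0.0005 0.0549]
side tube [ 500.9 -178.3] 1292 [ 0.0013 -0.0041]
top tube [ 502. -178.] 283 [ 0.0031 -0.002 ]
```

Within 0.3 mm of the collar axis, with no contact force. I'll keep lowering.

```bash
python3 -m jog '[0,0,0.01,0,0,0,0,0,0.01,0,0,0,0,0,0.01,0,0,0,0,0,0.01,0,0,0,0,0,0.007,0,0,0,0,0,0,0,0,0]'
python3 -m jog '[0,0,0.003,0,0,0,0,0,0,0,0,0,0,0,0,0,0,0]'
python3 - <<'E'
from h import *
need(501.5,-177,156.5)
c=capture('side');cv2.imwrite('pics/s6c.png',cv2.resize(c['img'][220:420,260:460],None,fx=2.8,fy=2.8,interpolation=2)[:,:,::-1])
E
```

```text
t: 10.25
tool_pos: [501.2, -177.0, 161.2]
orientation: [-2.461, -1.951, 0.002]
ft_force: [0.7, 1.1, -2.1]
grip_width: 28.8
t: 10.55
tool_pos: [501.8, -177.2, 160.4]
orientation: [2.462, 1.951, 0.0]
ft_force: [-0.4, 0.8, -1.6]
grip_width: 28.6
t 10.55 p [ 501.8 -177.2  160.4] yaw 76.8 tilt 0.02 w 28.6 F [-0.4  0.8 -1.6]
shift mm [ 0.1 -0.4  3.9] share [ 0.0002 -0.0006  0.0066]
```

View pics/s6c.png

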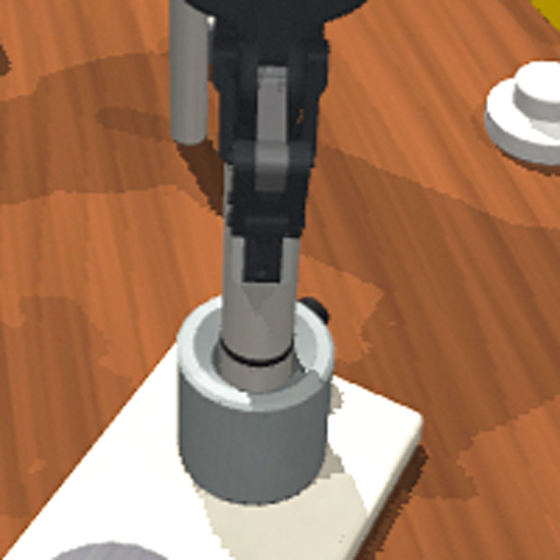

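The ring at crop (256,357) is still a few mm above rim level and the force is unchanged. I'll continue in 1–2 mm steps.

```bash
python3 -m jog '[0,0,0.003,0,0,0,0,0,0,0,0,0]'
python3 -m jog '[0,0,0.002,0,0,0,0,0,0,0,0,0]'
python3 -m jog '[0,0,0.002,0,0,0,0,0,0,0,0,0]'
```

```text
t: 10.8
tool_pos: [501.6, -177.1, 158.3]
orientation: [-2.462, -1.951, 0.0]
ft_force: [-0.5, -0.2, -2.6]
grip_width: 28.4
t: 11.0
tool_pos: [501.6, -177.1, 157.1]
orientation: [-2.462, -1.951, 0.0]
ft_force: [0.2, -0.8, -2.5]
grip_width: 28.7
t: 11.2
tool_pos: [502.0, -177.3, 156.7]
orientation: [2.462, 1.951, 0.001]
ft_force: [-1.9, 0.9, 3.6]
grip_width: 28.5
```

Contact came at TCP z 156.7, where the force changed from -2.5 to +3.6 N. I'd predicted 156.5. I'll check the picture before letting go.

```bash
python3 -m jog '[0,0,0.001,0,0,0,0,0,0,0,0,0]'; python3 - <<'E'
from h import *
need(501.5,-177,156.5)
c=capture('side');cv2.imwrite('pics/s7c.png',cv2.resize(c['img'][220:420,260:460],None,fx=2.8,fy=2.8,interpolation=2)[:,:,::-1])
E
```

```text
t: 11.4
tool_pos: [502.2, -177.3, 156.7]
orientation: [2.462, 1.951, 0.002]
ft_force: [-2.6, 0.5, 8.0]
grip_width: 28.6
t 11.4 p [ 502.2 -177.3  156.7] yaw 76.8 tilt 0.08 w 28.6 F [-2.6  0.5  8. ]
shift mm [ 0.2 -0.8  0.2] share [ 0.0003 -0.0013  0.0004]
```

View pics/s7c.png

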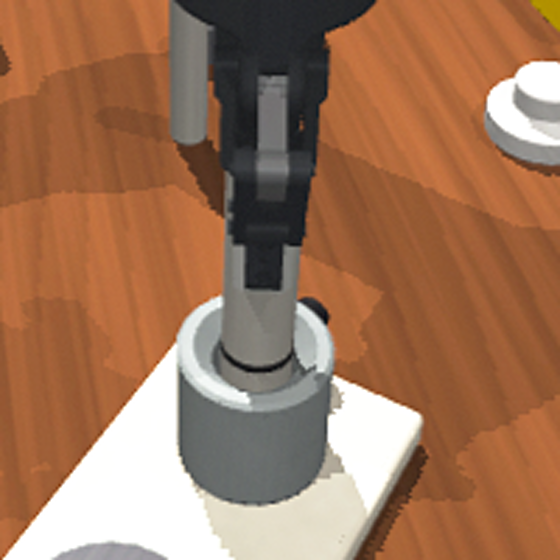

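```bash
python3 - <<'E'
from h import *
c=capture('side')
o,_=ray(c,0,0); x,y=500.9,-178.3
d=(o[:2]-[x,y]);d/=np.linalg.norm(d)
def cr(p):
    u,v=proj(c,p); return round((u-260)*2.8),round((v-220)*2.8)
for z in(72,76,80,82,84,88,92): print(z,cr([x+15*d[0],y+15*d[1],z]))
print('rim near',cr([x+33*d[0],y+33*d[1],80]),'far',cr([x-33*d[0],y-33*d[1],80]))
P=cloud(c);g=cv2.cvtColor(c['img'],cv2.COLOR_RGB2GRAY)
m=(np.hypot(P[...,0]-x,P[...,1]-y)<20)&(g<60)&(P[...,2]>70)&(P[...,2]<110)
vv,uu=np.nonzero(m);print('ring z',np.percentile(P[m][:,2],[5,50,95]).round(1),m.sum(),(np.median(vv)-220)*2.8)
E
```

```text
72 (252, 386)
76 (252, 379)
80 (252, 372)
82 (252, 369)
84 (253, 366)
88 (253, 359)
92 (253, 352)
rim near (251, 408) far (256, 287)
ring z [80.4 82.8 85. ] 57 364.0
```

The ring measures 80.4–85 mm in z, where 80–84 mm is expected, so the tube is on the bore floor. I'll release and retreat straight up.

```bash
python3 -m jog '[0,0,0,0,0,0,0,0,0,0,0,0,0,0,0,0,0,0,0,0,0,0,0,0,0,0,0,0,0,0,0,0,0,0,0,0,0,0,0,0,0,0,0,0,0,0,0,0]' -1
python3 -m jog '[0,0,0,0,0,0,0,0,-0.01,0,0,0,0,0,-0.02,0,0,0,0,0,-0.04,0,0,0,0,0,-0.05,0,0,0,0,0,-0.05,0,0,0,0,0,-0.05,0,0,0,0,0,0,0,0,0]'
python3 - <<'E'
from h import *
need(501.5,-177,156.5)
for nm in('side','top'):
    c=capture(nm); save(c,nm+'8.png'); P=cloud(c)
    a,b,n,zm=cylfit(P,501.5,-178,85,175,15,0,22); print(nm,'tube',b.round(1),n,'slope',a[2:].round(4))
    a,b,n,_=cylfit(P,501.3,-178,25,75,33,27,42); print(nm,'collar',b.round(1))
    m=(np.hypot(P[...,0]-501,P[...,1]+178)<20)&(P[...,2]>165)&(P[...,2]<200);print(' top z',np.nanpercentile(P[m][:,2],[50,98]).round(1))
    for n,x,y,h in(('thick',597,199.7,100),('thin',519.8,60,105)):
        m=(np.hypot(P[...,0]-x,P[...,1]-y)<35)&(abs(P[...,2]-h)<6);q=P[m];print(' ',n,((q.min(0)+q.max(0))/2).round(1) if len(q) else None)
    if nm=='side': cv2.imwrite('pics/s8c.png',cv2.resize(c['img'][180:420,240:480],None,fx=2.4,fy=2.4,interpolation=2)[:,:,::-1])
print(get_obs()['ft_force'].round(1))
E
```

```text
t: 12.3
tool_pos: [501.7, -177.2, 155.5]
orientation: [-2.462, -1.951, -0.0]
ft_force: [0.7, -0.1, 0.2]
grip_width: 85.4
t: 13.1
tool_pos: [503.9, -178.3, 292.9]
orientation: [2.456, 1.946, 0.01]
ft_force: [0.5, 0.0, -0.2]
grip_width: 85.0
t 13.1 p [ 503.9 -178.3  292.9] yaw 76.8 tilt 0.58 w 85.0 F [ 0.5  0.  -0.2]
shift mm [  0.6  -4.  136.4] share [ 0.0011 -0.0067  0.2273]
side tube [ 502.4 -178.4] 1607 slope [0.0008 0.0013]
side collar [ 500.9 -178.3]
 top z [180.1 181.9]
  thick [581.2 202.5  98.5]
  thin [518.8  57.1 103.6]
top tube [ 503.1 -178. ] 463 slope [ 0.0013 -0.0008]
top collar [ 501.7 -177.9]
 top z [179.8 182.1]
  thick [596.8 200.1  99.1]
  thin [519.9  60.2 103.8]
[ 0.8  1.  -0.1]
```

View pics/side8.png

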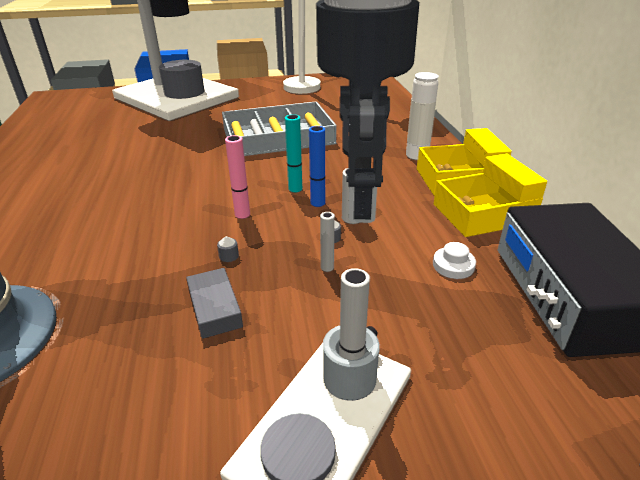

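View pics/s8c.png

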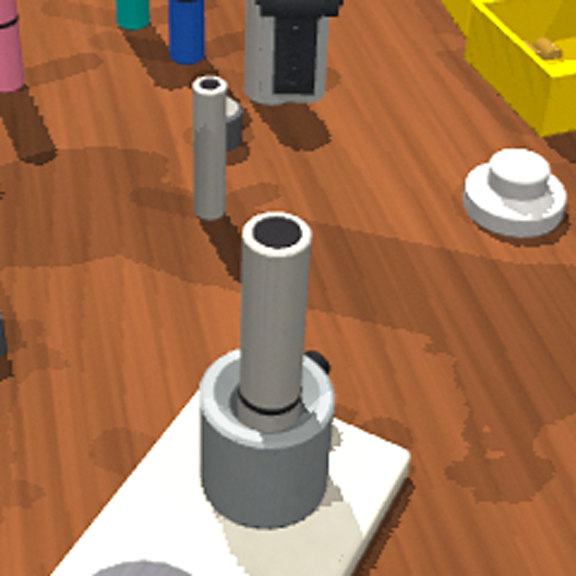

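The pictures show the tube standing free in the collar at side (353,310), with its ring at the rim (352,346) and its top at z 180, which means the foot is at 20. The thick and thin tubes are still standing where they were. I'll hand the job in.

```bash
python3 -m jog '[0,0,0,0,0,0,0,0,0,0,0,0,0,0,0,0,0,0]'; python3 -c "
from workcell import job
print(job.close_job())"
```

```text
t: 13.5
tool_pos: [501.2, -177.0, 286.5]
orientation: [-2.461, -1.95, 0.002]
ft_force: [0.6, -0.4, -0.3]
grip_width: 85.1
the job is handed in; nothing more can be done
None
```

I gripped the ringed steel tube near its top, carried it over the other tubes and lowered it slowly into the collar. Contact with the bore floor came at about the predicted height with about 8 N. I then let go, retreated straight up and handed the job in at about 13.5 s. The hand-in gave no verdict.

**Last checks:**
- **Tube position:** its axis is about 1.5 mm from the collar axis, tilted less than 0.2°.
- **Depth:** its top is at about 180 mm, so the foot is on the bore floor. The ring measured 80–85 mm before release and is at the rim.
- **Gripper:** open and well clear, with no force on the tool.
- **Other tubes:** the top view shows the thick and thin ones within 1 mm of where they started.

**One disagreement:** the last side-view reading put the thick tube about 15 mm off in x. The gripper was partly hiding it in that view, so I trusted the unobstructed top view.

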